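Stack the instrument cases on the oven tray

ROBOT

A 6-joint arm with a two-finger parallel gripper is mounted at the origin on the work surface. World frame = base frame: x ahead of the robot, y to its left, z up, the work surface at z = 0. Lengths are in m, angles in rad, forces in N, time in s.
With the tool pointing down it reaches from about 0.375 to 0.75 m from the base axis. Payload 9 kg.
Tool frame: the origin (TCP) lies at the very end of the fingers, on their centre line; the grasp point (between the pads) lies 19 mm behind it; z points along the fingers, y is the direction in which the jaws open and shut (so a half turn about z gives the same grasp; the last joint's range is limited). The gripper opens to 85 mm and grips with 20 to 120 N. Pads are 22 mm wide; open, the fingers measure 114 mm over their backs; the gripper's body (76 mm by 85 mm) begins 54 mm behind the grasp point. The pads swing forward as they close: fully open they stand 13 mm farther back than shut.
Start: joints at [0.898, 0.104, 0.097, 1.564, 0, 1.353], TCP at [0.264, 0.539, 0.231] pointing down, gripper open.
Joint ranges: [-2.99, 2.99], [-0.84, 1.86], [-1.1, 1.16], [-1.84, 2.11], [-1.51, 1.56], [-3.14, 3.14]. Speed limits (rad/s): [2.22, 2.22, 2.57, 3.14, 3.14, 3.14].

INTERFACE

Orientations are given as [roll, pitch, yaw] about the fixed x, y, z axes, in that order (R = Rz(yaw) Ry(pitch) Rx(roll)).
In Python, from cell import get_obs, capture, sign_off gives the robot as it stands.
- The arm moves only by the shell command python3 -m inch 'ROWS' [FORCE]. ROWS is JSON, one flat list of numbers, 7 for each row, row after row: the shift along the tool's x, y, z in mm, then the turn, a rotation vector about the tool's x, y, z in degrees, then the closure, from 0 (fully open) to 1 (shut). A call has 1 to 5 rows; each row is the pose to reach, as a shift and turn from the pose commanded when the call began, along the tool's axes at that moment; what a row does not reach only later rows make up. A row lasts 1/12 s, in which the tool goes at most 41.7 mm and 7.16 degrees, less where a joint would pass 70% of its speed; a pose out of reach is approached as far as the arm can. A call with a gripper value outside its range is refused whole. The fingers move at their own pace and stop on an object; FORCE is the grip in N (left out, the last holds). Time passes only in rows, so rows that repeat a pose let the fingers close. It gives the time, the measured TCP pose, the force and the opening at its end, in the units of the state.
- get_obs(): the state, without advancing time (a new reading comes with each control period).
- capture(name): name is "side" or "top"; returns a dict with "color" (480x640x3 uint8, blue, green, red), "K" (3x3 intrinsics, pixels), "world_from_camera" (4x4, takes a point from camera to world coordinates). Camera axes: x right, y up, looking along -z (the intrinsics and any distortion apply to the point x, -y, -z); pixel columns grow to the right and rows downward; lengths in m; the calibration is good to about 2 mm. A picture is of the moment at which its call begins. There is no depth.
- sign_off(): hands the job in, once; it reports no verdict.
The state is a dict: "clock": time; "q": joint angles; "joint_velocities": joint speeds; "tau": joint torques, N m; "ee_pos": TCP position; "orientation": TCP orientation; "contact_force": force on the tool from outside, world axes, zero at the start; "moment": the same for the moment, N m; "gripper_width": opening from 0.0 (shut) to 1.0 (fully open).
Only numpy, scipy, OpenCV 4.12 (cv2) and the standard library are available. Lean on these libraries where they do the work, as an engineer would, in place of code of your own. Each camera call takes 0.05 s, during which the arm holds its last target. There are 200 camera calls.

TASK

The three closed steel instrument cases are to go into the drying oven as one square column. First take the jar that was left on the lid of the deepest case and stand it upright in the empty half of the divided steel tray; then, leaving the deepest case where it stands on the oven tray, stack the medium case on it and the shallow case on top, edges lined up all round. Set each thing down gently rather than letting it drop, let go of it, and leave everything else on the bench as it is.

Things in the scene. Friction and masses are not known exactly. Their poses are not given: they have to be found in the camera images.
- case_deep: closed steel instrument case with flat lid, 60 x 140 mm in plan like the other two, 50 mm high, 0.6 kg, standing loose in the oven tray with the jar on its lid; bottom of the column. Origin: centre of its underside; x across the 60 mm, y along the 140 mm, z up. Long sides plain and upright, to be gripped across the 60 mm; small clips on the short ends
- case_mid: closed steel instrument case with flat lid, 60 x 140 mm in plan like the other two, 40 mm high, 0.25 to 0.5 kg, standing flat on the bench. Origin: centre of its underside; x across the 60 mm, y along the 140 mm, z up. Long sides plain and upright, to be gripped across the 60 mm; small clips on the short ends
- case_shallow: closed steel instrument case with flat lid, 60 x 140 mm in plan like the other two, 25 mm high, 0.17 to 0.34 kg, standing flat on the bench. Origin: centre of its underside; x across the 60 mm, y along the 140 mm, z up. Long sides plain and upright, to be gripped across the 60 mm; small clips on the short ends
- jar: closed amber glass jar, 44 mm in diameter, 62 mm high with a black screw cap, paper label, 0.12 kg, standing upright on the lid of the deepest case. Origin: centre of its underside, z up
- oven_tray: fixed low dark steel tray, 190 x 230 mm, wall 12 mm high, with a 10 mm flat rim outside; the deepest case stands in it. Origin: centre of its underside; the floor is 4 mm higher; y along the 230 mm
- divided_tray: fixed steel tray, 160 mm (x) by 220 mm (y), walls 4 mm thick and 18 mm high with a 10 mm flat rim outside. A wall of the same height along x parts it into two halves, each 152 mm (x) by 104 mm (y) inside: two jars in the -y half, the +y half empty. Origin: centre of its underside; floor 4 mm higher
- free_half (a point): the middle of the floor of the empty half of the divided tray (its axes are the tray's)
- jar_b: bystander: a jar just like the other, in the full half of the divided tray. Origin: centre of its underside
- jar_c: bystander: another such jar in the full half of the divided tray. Origin: centre of its underside
- bowl: bystander: white ceramic bowl, 130 mm across, 60 mm high. Origin: centre of its underside
- beaker: bystander: glass beaker, 68 mm across, 90 mm high. Origin: centre of its underside
- flask: bystander: glass conical flask, 82 mm across the foot, 120 mm high. Origin: centre of its underside
- wash_bottle: bystander: white plastic wash bottle with a bent spout, 68 mm across, 190 mm high. Origin: centre of its underside
- dishes: bystander: three whitish translucent petri dishes in a pile, 90 mm across, 47 mm high. Origin: centre of its underside
- tweezers: bystander: steel tweezers lying flat, 135 mm long along their y, 6 mm high. Origin: near their middle, on the bench

How it is judged:
On the way, in this order (a step that is already met when the one before it is completed fails the run):
1. the jar stands upright in the empty half of the divided tray, let go (x of jar in the frame of free_half between -0.058 and 0.058 m and y of jar in the frame of free_half between -0.034 and 0.034 m and z of jar in the frame of free_half between -0.006 and 0.006 m and angle between jar's own z axis and vertical below 0.1 rad and linear speed of jar below 0.03 m/s and contact force between the fingers and jar below 0.2 N), for 0.2 s.
2. the medium case lies squarely on the deepest case, let go (horizontal distance between case_mid and case_deep below 0.007 m and angle between the y axis of case_mid and the y axis of case_deep, either way round below 0.1 rad and z of case_mid in the frame of case_deep between 0.045 and 0.055 m and angle between case_mid's own z axis and vertical below 0.05 rad and linear speed of case_mid below 0.03 m/s and contact force between the fingers and case_mid below 0.2 N), for 0.2 s.
3. the shallow case lies squarely on the medium case, let go (horizontal distance between case_shallow and case_mid below 0.007 m and angle between the y axis of case_shallow and the y axis of case_mid, either way round below 0.1 rad and z of case_shallow in the frame of case_mid between 0.035 and 0.045 m and angle between case_shallow's own z axis and vertical below 0.05 rad and linear speed of case_shallow below 0.03 m/s and contact force between the fingers and case_shallow below 0.2 N), for 0.2 s.
At the end, for the whole second after the job is handed in: Jar upright (0.1 rad) on the floor of the empty half of the divided tray; medium case flat on the deepest, shallow flat on the medium, each centred within 7 mm and square within 0.1 rad on the one below; deepest case within 20 mm of its start; all released and at rest (all of step 1 and all of step 2 and all of step 3 and distance of case_deep from where it was at the start of the episode below 0.02 m); the robot touches nothing.
It fails at once if the deepest case is shifted by more than 20 mm (distance of case_deep from where it was at the start of the episode above 0.02 m).
It fails at once if the jar or a case is let fall (it moves faster than 0.45 m/s out of the fingers, a drop of about 10 mm) ((contact force between the fingers and jar below 0.1 N and linear speed of jar above 0.45 m/s) or (contact force between the fingers and case_mid below 0.1 N and linear speed of case_mid above 0.45 m/s) or (contact force between the fingers and case_shallow below 0.1 N and linear speed of case_shallow above 0.45 m/s)).
It fails at once if a bystander is pushed more than 25 mm or knocked over (distance of any of jar_b, jar_c, bowl, beaker, flask, wash_bottle, dishes, tweezers from where it was at the start of the episode above 0.025 m).
It also fails if it takes over 72 s, if anything falls off the work surface, if the arm or the gripper's body presses on something with over 40 N, if the wrist force passes 120 N, or if a joint passes its speed limit or range.

## Working session

There is one attempt and no reset: what is moved stays moved. The work goes in short steps, Python scripts to look and compute and a shell command to move; the robot and the scene stay as the last step left them, time stands still between calls to the robot, and variables do not carry over. Pictures are saved under pics/ and viewed, about 8 in all and at most 12, crops included, and the job is handed in when it is done.

```bash
ls; mkdir -p pics
python3 - <<'E'
from cell import get_obs, capture
import cv2, numpy as np
print(get_obs())
for n in("top","side"):
    c=capture(n); cv2.imwrite(f"pics/{n}0.png",c["color"]); np.savez(f"{n}0.npz",K=c["K"],T=c["world_from_camera"]); print(n,[k for k in c],c["K"].tolist(),c["world_from_camera"].round(4).tolist())
E
```

```text
pics
{'clock': 0.0, 'q': array([8.98302816e-01, 1.04684888e-01, 9.64442765e-02, 1.56389603e+00,
       2.62546139e-05, 1.35308389e+00]), 'joint_velocities': array([ 0.00029733,  0.00103682,  0.00024871, -0.00109879, -0.00084832,
        0.00038801]), 'tau': array([ 1.57980256e-03, -5.56922507e+01,  5.03651798e+01,  1.65602850e-02,
       -3.67813354e-04, -9.87658467e-06]), 'ee_pos': array([0.2633345 , 0.53874795, 0.23051701]), 'orientation': array([-3.14028965e+00, -3.15138823e-04,  2.68681136e+00]), 'contact_force': array([ 0.51950314, -0.88215757,  0.02125422]), 'moment': array([ 0.02355635, -0.04423392, -0.00491676]), 'gripper_width': 0.9996505275037227}
top ['color', 'K', 'world_from_camera'] [[612.7536403958234, 0.0, 316.4675089449089], [0.0, 612.7536403958234, 238.35977413909504], [0.0, 0.0, 1.0]] [[-0.0049, 0.9964, -0.0852, 0.4751], [-1.0, -0.0047, 0.0032, 0.0881], [0.0028, 0.0852, 0.9964, 1.6242], [0.0, 0.0, 0.0, 1.0]]
side ['color', 'K', 'world_from_camera'] [[506.13716400144676, 0.0, 316.97771130540866], [0.0, 506.13716400144676, 238.48939531717917], [0.0, 0.0, 1.0]] [[0.96, 0.1607, -0.2291, 0.2563], [-0.2789, 0.6168, -0.7361, -1.0363], [0.0231, 0.7706, 0.6369, 1.0178], [0.0, 0.0, 0.0, 1.0]]
```

View pics/top0.png

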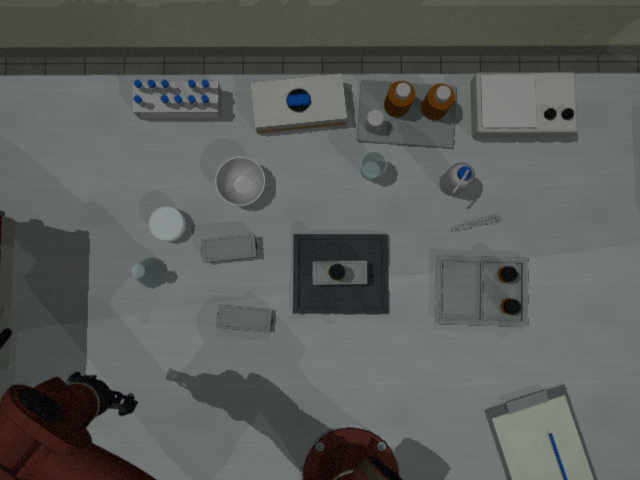

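View pics/side0.png

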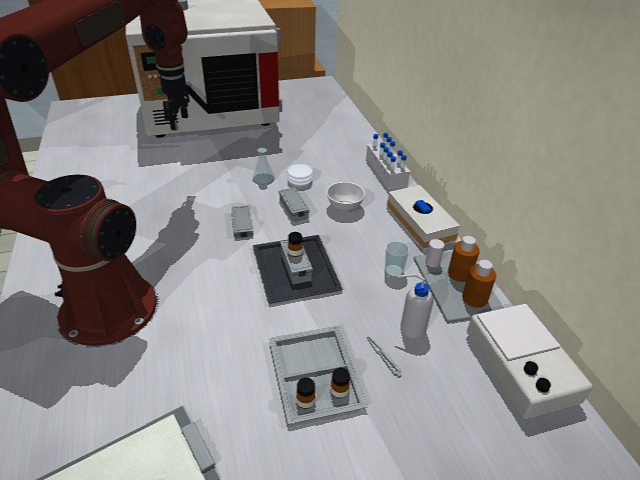

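The top view shows the deep case with the jar at about (340,272), two loose cases at (229,248) and (246,318), and the divided tray at (482,290) with its empty half on the left. The side view agrees. Next I'll crop closer to tell the two loose cases apart and get outlines.

```bash
cat > h.py <<'E'
import numpy as np, cv2
def cal(n): d=np.load(f"{n}0.npz"); return d["K"],d["T"]
def ray(n,uv,z):
    K,T=cal(n); uv=np.atleast_2d(uv).astype(float)
    p=np.c_[(uv[:,0]-K[0,2])/K[0,0],-(uv[:,1]-K[1,2])/K[1,1],-np.ones(len(uv))]@T[:3,:3].T
    o=T[:3,3]; return o+p*((z-o[2])/p[:,2])[:,None]
def proj(n,P):
    K,T=cal(n); c=(np.atleast_2d(P)-T[:3,3])@T[:3,:3]
    return np.c_[K[0,0]*c[:,0]/-c[:,2]+K[0,2],K[1,1]*c[:,1]/c[:,2]+K[1,2]]
E
python3 - <<'E'
import cv2,numpy as np
t=cv2.imread("pics/top0.png");s=cv2.imread("pics/side0.png")
a=cv2.resize(t[225:340,190:390],(800,460),interpolation=cv2.INTER_CUBIC)
b=cv2.resize(s[175:305,220:360],(646,600),interpolation=cv2.INTER_CUBIC)
cv2.imwrite("pics/ta.png",a);cv2.imwrite("pics/sb.png",b)
E
```

```text
(no output)
```

View pics/ta.png

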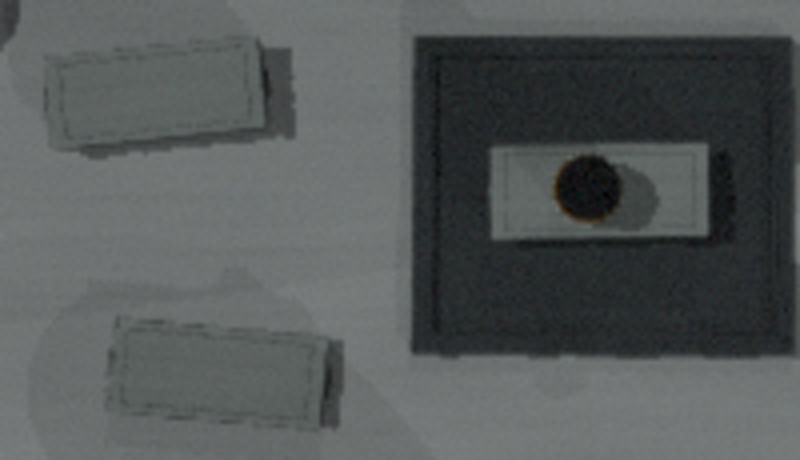

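View pics/sb.png

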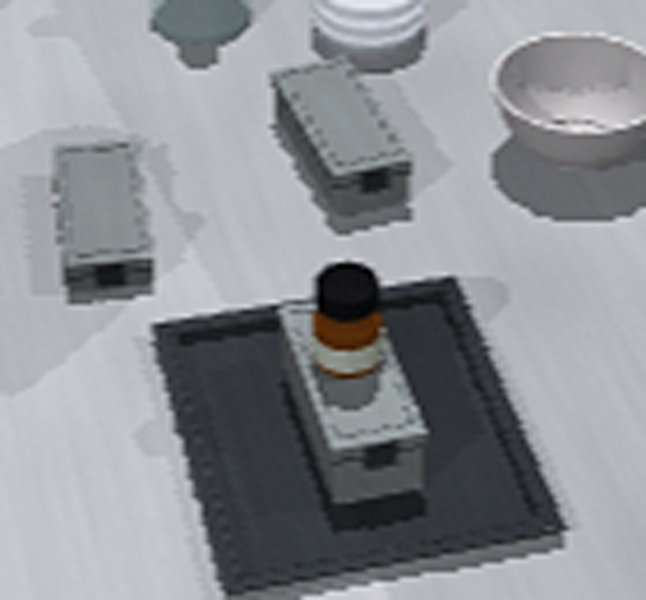

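```bash
cat > m.py <<'E'
import numpy as np
from h import *
def tc(p): return (np.array(p)+.5)/4-.5+[190,225]
def sc(p): return (np.array(p)+.5)/4.614-.5+[220,175]
L={"deep":(.054,[(490,144),(708,143),(709,238),(491,240)],[(330,447),(427,431)]),
"mid":(.040,[(46,57),(257,39),(266,130),(52,150)],[(272,75),(348,58),(411,160),(330,175)]),
"shallow":(.025,[(118,318),(328,337),(320,428),(108,410)],[(55,148),(140,140),(153,254),(63,262)])}
for n,(z,a,b) in L.items():
    P=ray("top",tc(a),z)[:,:2]; d=(P[0]+P[3]-P[1]-P[2])/2
    print(n,"ctr",P.mean(0).round(4),"len",np.linalg.norm(d).round(4),"wid",np.linalg.norm((P[0]+P[1]-P[2]-P[3])/2).round(4),"long axis deg",np.degrees(np.arctan2(d[1],d[0])).round(1))
    Q=ray("side",sc(b),z)[:,:2]; print("  side",Q.round(4).tolist(),"ctr",Q.mean(0).round(4)); print("  top corners",P.round(4).tolist())
print("jar top",ray("top",tc((588,187)),.116).round(4),"side",ray("side",sc((347,283)),.116).round(4))
# divided tray corner, rim z .018
t=cv2.imread("pics/top0.png"); s=cv2.imread("pics/side0.png")
R=ray("top",[(436,254.5),(529,255.5),(528.5,326.5),(435,325)],.018)
print("tray",R[:,:2].round(4).tolist(),R.mean(0).round(4))
for uv in [(509,274),(511,307)]: print("jarbc",ray("top",uv,.066).round(4))
cv2.imwrite("pics/td.png",cv2.resize(t[245:335,425:540],(800,626),interpolation=cv2.INTER_CUBIC)[:600])
E
python3 m.py
```

```text
deep ctr [0.5216 0.0244] len 0.1395 wid 0.0611 long axis deg 90.1
  side [[0.4939, -0.0421], [0.5539, -0.0434]] ctr [ 0.5239 -0.0427]
  top corners [[0.5521, 0.0944], [0.5521, -0.0454], [0.4913, -0.0453], [0.4907, 0.094]]
mid ctr [0.5863 0.311 ] len 0.138 wid 0.06 long axis deg 94.9
  side [[0.5523, 0.3717], [0.6123, 0.3796], [0.6236, 0.2439], [0.564, 0.2409]] ctr [0.5881 0.309 ]
  top corners [[0.6106, 0.382], [0.6217, 0.2453], [0.5625, 0.2393], [0.5503, 0.3775]]
shallow ctr [0.4059 0.2709] len 0.1372 wid 0.059 long axis deg 84.7
  side [[0.3856, 0.3411], [0.4462, 0.3357], [0.4309, 0.2034], [0.3708, 0.21]] ctr [0.4084 0.2725]
  top corners [[0.4418, 0.3363], [0.4288, 0.2001], [0.3704, 0.2052], [0.3826, 0.3422]]
jar top [[0.5223 0.034  0.116 ]] side [[0.5236 0.0323 0.116 ]]
tray [[0.5684, -0.2309], [0.5646, -0.4753], [0.3797, -0.4676], [0.3848, -0.2243]] [ 0.4744 -0.3495  0.018 ]
jarbc [[ 0.5151 -0.4059  0.066 ]]
jarbc [[ 0.4317 -0.4084  0.066 ]]
```

View pics/td.png

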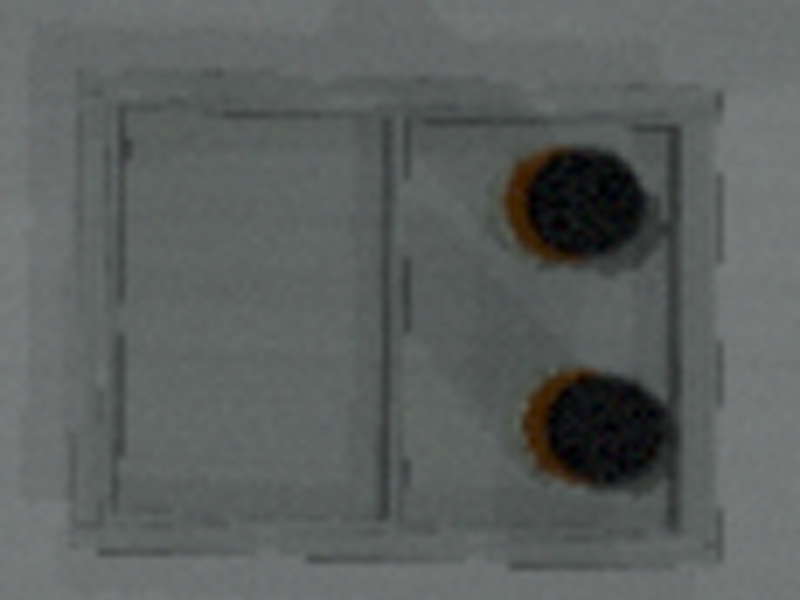

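The far case at (229,248) casts the taller side and shadow, so it is the medium one. The near one is shallow. The free half of the divided tray has its inner corners at about (122,112) and (387,518) in the crop. Measured sizes (140x60, 138x60, 137x59) agree with what was given. Next is a helper that converts targets to tool-frame shifts.

```bash
cat > to.py <<'E'
import sys, numpy as np
from scipy.spatial.transform import Rotation as R
from cell import get_obs
def show():
    o=get_obs(); print("t %.2f"%o["clock"],"p",(o["ee_pos"]*1e3).round(1),"rpy",np.degrees(o["orientation"]).round(2),"F",o["contact_force"].round(1),"w %.3f"%o["gripper_width"])
    return o
if __name__=="__main__":
    o=show(); x,y,z,yaw,n=map(float,sys.argv[1:6]); n=int(n)
    r0=R.from_euler("xyz",o["orientation"]); r1=R.from_euler("xyz",[np.pi,0,np.radians(yaw)])
    dr=(r0.inv()*r1).as_rotvec(); d=(np.array([x,y,z])*1e3-o["ee_pos"]*1e3)/n; r=r0
    for i in range(n):
        print("seg",r.inv().apply(d).round(1),np.degrees(dr/n).round(2)); r=r*R.from_rotvec(dr/n)
E
python3 -c "
from h import *
print(ray('top',(461.5,290.2),.011))"
python3 to.py .5228 .0332 .19 90 3
```

```text
[[ 0.47465156 -0.2972272   0.011     ]]
t 0.10 p [263.4 538.8 230.6] rpy [-1.7994e+02 -2.0000e-02  1.5394e+02] F [-0.7  0.1  0.5] w 1.000
seg [-151.7 -113.4   13.6] [-2.000e-02  1.000e-02  2.131e+01]
seg [-182.6  -50.5   13.6] [-2.000e-02  1.000e-02  2.131e+01]
seg [-188.4   19.3   13.5] [-2.000e-02  1.000e-02  2.131e+01]
```

```bash
python3 -m inch '[-30,-23,0,0,0,4.3,0,-61,-45,0,0,0,8.6,0,-91,-68,0,0,0,12.9,0,-121,-91,0,0,0,17.2,0,-152,-113,0,0,0,21.3,0]' 30
python3 -m inch '[-36,-10,3,0,0,4.3,0,-73,-20,6,0,0,8.6,0,-110,-30,9,0,0,12.9,0,-146,-40,12,0,0,17.2,0,-183,-50,14,0,0,21.3,0]'
python3 -m inch '[-38,4,0,0,0,4.3,0,-75,8,0,0,0,8.6,0,-113,12,0,0,0,12.9,0,-151,16,0,0,0,17.2,0,-188,19,0,0,0,21.3,0]'
python3 -m inch '[0,0,0,0,0,0,0,0,0,0,0,0,0,0]'
python3 to.py .5228 .0332 .062 90 1
python3 - <<'E'
from cell import capture
import cv2
t=capture("top")["color"];s=capture("side")["color"]
cv2.imwrite("pics/s1.png",cv2.resize(s[130:310,200:400],(666,600),interpolation=cv2.INTER_CUBIC))
E
```

```text
clock: 0.52
ee_pos: [0.3505, 0.3692, 0.2309]
orientation: [-3.141, -0.0, 2.312]
contact_force: [-0.0, -0.3, 0.6]
gripper_width: 0.999
clock: 0.93
ee_pos: [0.4379, 0.2006, 0.2168]
orientation: [-3.141, -0.0, 1.94]
contact_force: [1.2, 0.0, 0.2]
gripper_width: 0.999
clock: 1.35
ee_pos: [0.5242, 0.0321, 0.217]
orientation: [-3.141, -0.0, 1.567]
contact_force: [0.6, 0.7, -0.5]
gripper_width: 1.002
clock: 1.52
ee_pos: [0.5239, 0.0325, 0.2166]
orientation: [-3.14, -0.0, 1.568]
contact_force: [-0.4, 0.0, 0.1]
gripper_width: 1.002
t 1.52 p [523.9  32.5 216.6] rpy [-1.7993e+02 -2.0000e-02  8.9870e+01] F [-0.4  0.   0.1] w 1.002
seg [  0.7  -0.9 154.6] [-0.07 -0.02 -0.13]
```

View pics/s1.png

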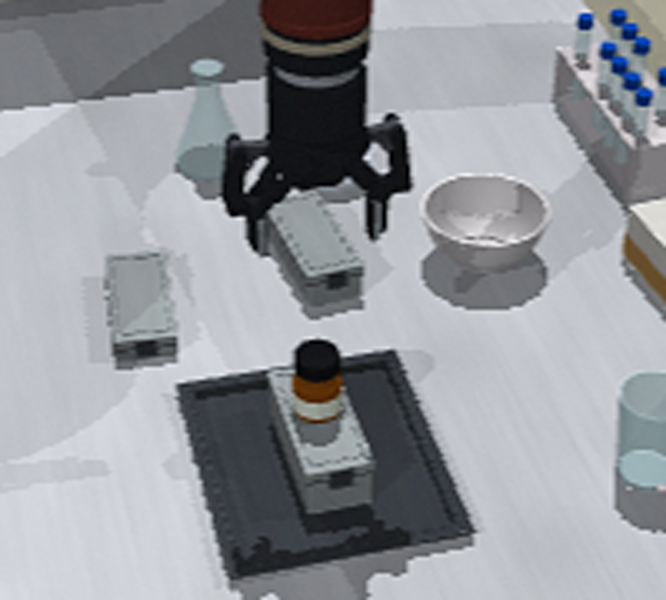

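The open fingers straddle the jar's line: finger midpoint and jar are both at crop column 317. Descend and close gently.

```bash
python3 -m inch '[0,-1,30,0,0,0,0,0,-1,65,0,0,0,0,0,-1,100,0,0,0,0,0,-1,130,0,0,0,0,0,-1,150,0,0,0,0.2]' 25
python3 -m inch '[0,0,0,0,0,0,0.4,0,0,0,0,0,0,0.6,0,0,0,0,0,0,0.8,0,0,0,0,0,0,0.8,0,0,0,0,0,0,0.8]'
python3 to.py .5228 .0332 .062 90 1
```

```text
clock: 2.03
ee_pos: [0.5207, 0.036, 0.0642]
orientation: [-3.139, -0.001, 1.574]
contact_force: [-0.4, -0.3, 0.1]
gripper_width: 0.884
clock: 2.45
ee_pos: [0.5239, 0.0341, 0.0691]
orientation: [3.139, 0.0, 1.572]
contact_force: [-0.5, -0.8, -1.1]
gripper_width: 0.498
t 2.45 p [523.9  34.1  69.1] rpy [1.7985e+02 2.0000e-02 9.0070e+01] F [-0.5 -0.8 -1.1] w 0.498
seg [-0.9 -1.1  7.1] [0.15 0.02 0.07]
```

```bash
python3 -m inch '[0,0,0,0,0,0,0.8,0,0,0,0,0,0,0.8,0,0,-6,0,0,0,0.8,0,0,-14,0,0,0,0.8,0,0,-20,0,0,0,0.8]' 30
python3 -m inch '[0,0,0,0,0,0,0.8,0,0,0,0,0,0,0.8]'
python3 to.py .4747 -.2960 .085 89 2
```

```text
clock: 2.87
ee_pos: [0.5229, 0.034, 0.0883]
orientation: [3.141, 0.0, 1.571]
contact_force: [1.2, -0.2, -0.4]
gripper_width: 0.497
clock: 3.03
ee_pos: [0.5232, 0.0339, 0.088]
orientation: [3.14, 0.0, 1.571]
contact_force: [0.1, -1.1, -2.1]
gripper_width: 0.498
t 3.03 p [523.2  33.9  88. ] rpy [1.7994e+02 1.0000e-02 9.0040e+01] F [ 0.1 -1.1 -2.1] w 0.498
seg [-165.   -24.4    1.5] [0.03 0.   0.52]
seg [-165.2  -22.9    1.5] [0.03 0.   0.52]
```

```bash
python3 -m inch '[-20,-3,0,0,0,0,0.8,-55,-8,0,0,0,0,0.8,-92,-14,0,0,0,0,0.8,-128,-19,0,0,0,0,0.8,-165,-24,0,0,0,0.5,0.8]'
python3 -m inch '[-36,-5,0,0,0,0,0.8,-73,-10,0,0,0,0,0.8,-110,-15,0,0,0,0,0.8,-145,-20,0,0,0,0,0.8,-165,-23,0,0,0,0.5,0.8]'
python3 -m inch '[0,0,15,0,0,0,0.8,0,0,35,0,0,0,0.8,0,0,50,0,0,0,0.8,0,0,56,0,0,0,0.8,0,0,56,0,0,0,0.8]'
python3 to.py .4747 -.2960 .018 89 1
python3 - <<'E'
from cell import capture
import cv2
s=capture("side")["color"]
cv2.imwrite("pics/s2.png",cv2.resize(s[240:440,220:400],(540,600),interpolation=cv2.INTER_CUBIC))
E
```

```text
clock: 3.45
ee_pos: [0.4982, -0.1322, 0.087]
orientation: [-3.141, -0.0, 1.564]
contact_force: [0.7, -0.0, -1.3]
gripper_width: 0.502
clock: 3.87
ee_pos: [0.4736, -0.2992, 0.0869]
orientation: [-3.142, 0.001, 1.552]
contact_force: [0.6, -0.8, -1.0]
gripper_width: 0.496
clock: 4.28
ee_pos: [0.4735, -0.2947, 0.0293]
orientation: [-3.139, -0.002, 1.554]
contact_force: [-0.2, -0.7, -1.0]
gripper_width: 0.5
t 4.28 p [ 473.5 -294.7   29.3] rpy [-1.7986e+02 -1.4000e-01  8.9040e+01] F [-0.2 -0.7 -1. ] w 0.500
seg [-1.4  1.3 11.3] [-0.14 -0.14  0.04]
```

View pics/s2.png

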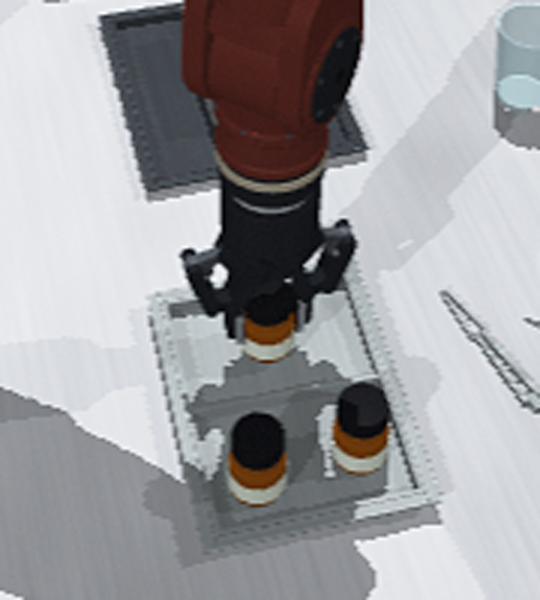

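The jar is held upright over the middle of the empty half, about crop (268,345). I'll lower it slowly while watching the force.

```bash
python3 -m inch '[0,0,3,0,0,0,0.8,0,0,6,0,0,0,0.8,0,0,8,0,0,0,0.8,0,0,8,0,0,0,0.8]'; python3 -m inch '[0,0,1,0,0,0,0.8,0,0,2,0,0,0,0.8]'; python3 -m inch '[0,0,1,0,0,0,0.8,0,0,1,0,0,0,0.8]'; python3 -m inch '[0,0,1,0,0,0,0.8,0,0,1,0,0,0,0.8]'
```

```text
clock: 4.67
ee_pos: [0.4747, -0.2957, 0.0233]
orientation: [3.141, 0.0, 1.554]
contact_force: [-0.1, 0.7, -1.8]
gripper_width: 0.499
clock: 4.83
ee_pos: [0.4748, -0.2958, 0.0215]
orientation: [3.141, 0.0, 1.554]
contact_force: [-0.9, -0.3, -1.2]
gripper_width: 0.498
clock: 5.0
ee_pos: [0.4745, -0.2957, 0.0201]
orientation: [-3.142, -0.0, 1.554]
contact_force: [-0.7, 0.1, -1.4]
gripper_width: 0.501
clock: 5.17
ee_pos: [0.4745, -0.2957, 0.0191]
orientation: [-3.142, -0.0, 1.554]
contact_force: [-0.7, 0.4, -0.3]
gripper_width: 0.498
```

```bash
for i in 1; do python3 -m inch '[0,0,1,0,0,0,0.8,0,0,1,0,0,0,0.8]'; done; python3 -m inch '[0,0,1,0,0,0,0.8,0,0,1,0,0,0,0.8]'
```

```text
clock: 5.33
ee_pos: [0.4747, -0.2958, 0.0188]
orientation: [3.141, 0.0, 1.554]
contact_force: [-2.2, 0.6, 4.2]
gripper_width: 0.491
clock: 5.5
ee_pos: [0.4747, -0.2959, 0.0188]
orientation: [3.141, 0.0, 1.554]
contact_force: [-5.2, 4.7, 13.7]
gripper_width: 0.5
```

Contact. Ease off, open, and rise.

```bash
python3 -m inch '[0,0,-1.5,0,0,0,0.8,0,0,-1.5,0,0,0,0.5,0,0,-1.5,0,0,0,0.25,0,0,-1.5,0,0,0,0,0,0,-1.5,0,0,0,0]'; python3 -m inch '[0,0,0,0,0,0,0,0,0,0,0,0,0,0,0,0,-10,0,0,0,0,0,0,-30,0,0,0,0,0,0,-60,0,0,0,0]'
python3 -m inch '[0,0,-40,0,0,0,0,0,0,-80,0,0,0,0,0,0,-105,0,0,0,0]'
python3 to.py .5871 .3100 .20 95.2 4;  python3 - <<'E'
from cell import capture
import cv2
from h import *
c=capture("side"); s=c["color"]; cv2.imwrite("pics/s3.png",s)
h=cv2.cvtColor(s,cv2.COLOR_BGR2HSV)
m=cv2.inRange(h,(5,150,60),(18,255,255)); m[:310]=0; m[:,400:]=0
n,_,st,ce=cv2.connectedComponentsWithStats(m)
print([ (st[i].tolist(),ce[i].round(1).tolist()) for i in range(1,n) if st[i,4]>20])
for i in range(1,n):
    if st[i,4]>20: print(ray("side",ce[i],.035).round(3))
E
```

```text
clock: 5.92
ee_pos: [0.4746, -0.2958, 0.0187]
orientation: [3.142, -0.0, 1.554]
contact_force: [0.4, 0.1, -0.3]
gripper_width: 0.901
clock: 6.33
ee_pos: [0.4732, -0.2944, 0.0776]
orientation: [-3.139, -0.003, 1.554]
contact_force: [0.2, -0.4, 0.5]
gripper_width: 0.996
clock: 6.58
ee_pos: [0.4753, -0.2964, 0.1891]
orientation: [3.138, 0.003, 1.554]
contact_force: [0.1, -0.8, 0.4]
gripper_width: 1.0
t 6.58 p [ 475.3 -296.4  189.1] rpy [179.81   0.18  89.05] F [ 0.1 -0.8  0.4] w 1.000
seg [152.   25.4  -3.1] [ 0.05  0.05 -1.54]
seg [151.3  29.5  -3. ] [ 0.05  0.05 -1.54]
seg [150.4  33.6  -2.9] [ 0.05  0.05 -1.54]
seg [149.5  37.6  -2.8] [ 0.05  0.05 -1.54]
[([301, 347, 17, 11, 101], [309.3, 353.0]), ([331, 380, 18, 13, 111], [339.4, 387.3]), ([297, 391, 18, 12, 114], [305.3, 397.7])]
[[ 0.472 -0.309  0.035]]
[[ 0.512 -0.418  0.035]]
[[ 0.431 -0.424  0.035]]
```

```bash
python3 -m inch '[30,5,-3,0,0,0,0,65,11,-5,0,0,0,0,100,17,-8,0,0,-1,0,128,21,-10,0,0,-1.5,0,152,25,-10,0,0,-1.5,0]'
python3 -m inch '[35,7,0,0,0,0,0,75,14,0,0,0,-1,0,110,21,0,0,0,-1,0,140,27,0,0,0,-1.5,0,151,29,0,0,0,-1.5,0]'
python3 - <<'E'
import cv2,numpy as np
from h import *
t=cv2.imread("pics/top0.png")[150:215,200:280]
g=cv2.cvtColor(t,cv2.COLOR_BGR2GRAY); m=(cv2.GaussianBlur(g,(3,3),0)>0).astype(np.uint8)
for uv,z in [((240.5,182),.06),((216,182),.06),((265.5,182),.06),((240.5,158),.06),((240.5,206),.06),((168,224),.047),((137,271),.12)]: print(uv,ray("top",uv,z).round(3))
E
python3 to.py .5871 .3100 .20 95.2 2
```

```text
clock: 7.05
ee_pos: [0.5024, -0.1423, 0.1951]
orientation: [3.14, 0.0, 1.582]
contact_force: [-1.0, 0.4, 0.5]
gripper_width: 0.999
clock: 7.47
ee_pos: [0.5299, 0.0107, 0.1946]
orientation: [3.141, -0.001, 1.61]
contact_force: [0.2, 0.2, 0.4]
gripper_width: 1.002
(240.5, 182) [[0.756 0.278 0.06 ]]
(216, 182) [[0.756 0.342 0.06 ]]
(265.5, 182) [[0.755 0.214 0.06 ]]
(240.5, 158) [[0.819 0.279 0.06 ]]
(240.5, 206) [[0.693 0.278 0.06 ]]
(168, 224) [[0.649 0.467 0.047]]
(137, 271) [[0.525 0.523 0.12 ]]
t 7.47 p [529.9  10.7 194.6] rpy [ 1.7995e+02 -4.0000e-02  9.2240e+01] F [0.2 0.2 0.4] w 1.002
seg [148.4  34.5  -2.5] [ 0.03 -0.02 -1.48]
seg [147.5  38.3  -2.6] [ 0.03 -0.02 -1.48]
```

```bash
python3 -m inch '[30,7,0,0,0,0,0,65,15,0,0,0,-1,0,100,24,0,0,0,-1,0,130,30,0,0,0,-1.4,0,148,34,0,0,0,-1.4,0]'
python3 -m inch '[35,9,0,0,0,0,0,75,20,0,0,0,-1,0,110,29,0,0,0,-1,0,140,36,0,0,0,-1.4,0,147,38,0,0,0,-1.4,0]'
python3 -m inch '[0,0,20,0,0,0,0,0,0,60,0,0,0,0,0,0,95,0,0,0,0,0,0,110,0,0,0,0,0,0,110,0,0,0,0]'
python3 to.py .5871 .3100 .006 95 1
python3 - <<'E'
from cell import capture
import cv2,numpy as np
s=capture("side")["color"];t=capture("top")["color"]
np.set_printoptions(linewidth=200)
cv2.imwrite("pics/s4.png",cv2.resize(s[110:250,230:370],(600,600),interpolation=cv2.INTER_CUBIC))
E
```

```text
clock: 7.88
ee_pos: [0.5585, 0.1586, 0.1943]
orientation: [3.141, -0.0, 1.633]
contact_force: [-0.1, 0.1, 1.2]
gripper_width: 1.004
clock: 8.3
ee_pos: [0.5874, 0.3089, 0.1937]
orientation: [3.141, -0.001, 1.659]
contact_force: [0.3, -0.7, 0.9]
gripper_width: 1.001
clock: 8.72
ee_pos: [0.5848, 0.3036, 0.079]
orientation: [-3.134, 0.002, 1.655]
contact_force: [0.0, -0.3, 0.1]
gripper_width: 1.006
t 8.72 p [584.8 303.6  79. ] rpy [-1.7958e+02  1.0000e-01  9.4800e+01] F [ 0.  -0.3  0.1] w 1.006
seg [ 6.3  3.3 72.9] [-0.42  0.09 -0.2 ]
```

View pics/s4.png

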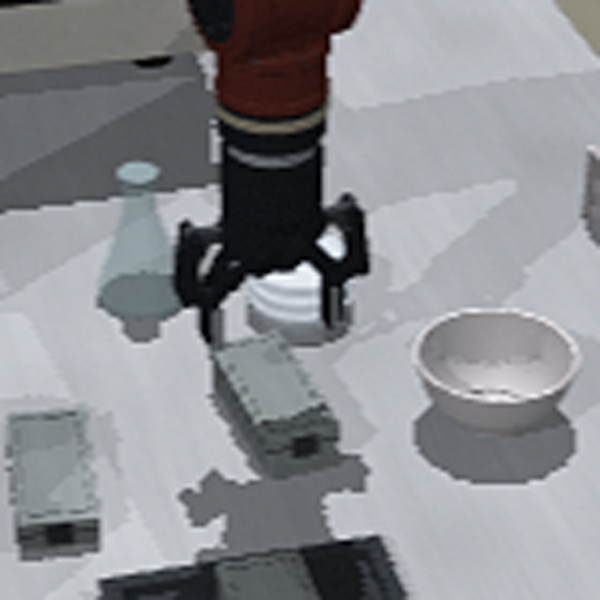

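The fingers at about crop (210,320) and (335,310) line up with the case below. Settle, descend the rest of the way, and close.

```bash
python3 -m inch '[0,0,0,0,0,0,0,0,0,0,0,0,0,0]'; python3 -m inch '[0,0,25,0,0,0,0,0,0,45,0,0,0,0,0,0,60,0,0,0,0,0,0,70,0,0,0,0,0,0,72,0,0,0,0]'; python3 -m inch '[0,0,0,0,0,0,0,0,0,0,0,0,0,0]';python3 to.py .5871 .3100 .006 95 1
```

```text
clock: 8.98
ee_pos: [0.589, 0.3054, 0.0865]
orientation: [3.138, -0.001, 1.655]
contact_force: [1.2, 0.0, 0.7]
gripper_width: 0.997
clock: 9.4
ee_pos: [0.5871, 0.305, 0.0109]
orientation: [-3.141, 0.0, 1.655]
contact_force: [0.0, -0.1, 0.1]
gripper_width: 1.0
clock: 9.57
ee_pos: [0.5885, 0.3055, 0.0134]
orientation: [3.14, -0.0, 1.655]
contact_force: [0.5, -0.1, 0.3]
gripper_width: 1.005
t 9.57 p [588.5 305.5  13.4] rpy [ 1.7988e+02 -3.0000e-02  9.4840e+01] F [ 0.5 -0.1  0.3] w 1.005
seg [ 4.6 -1.   7.4] [ 0.12 -0.03 -0.16]
```

```bash
python3 -m inch '[4,-1,3,0,0,0,0,4,-1,6,0,0,0,0,4,-1,6,0,0,0,0.1,4,-1,6,0,0,0,0.2,4,-1,6,0,0,0,0.3]' 30; python3 -m inch '[0,0,0,0,0,0,0.35,0,0,0,0,0,0,0.5,0,0,0,0,0,0,0.6,0,0,0,0,0,0,0.6]' ; python3 -m inch '[0,0,0,0,0,0,0.6,0,0,0,0,0,0,0.6,0,0,0,0,0,0,0.6]' 50;python3 to.py .5871 .3100 .006 95 1
```

```text
clock: 9.98
ee_pos: [0.5866, 0.3092, 0.0062]
orientation: [3.141, -0.0, 1.655]
contact_force: [1.5, -0.7, 1.8]
gripper_width: 0.707
clock: 10.32
ee_pos: [0.5866, 0.3092, 0.0064]
orientation: [3.141, -0.0, 1.655]
contact_force: [0.4, -0.2, 4.0]
gripper_width: 0.7
clock: 10.57
ee_pos: [0.5867, 0.3092, 0.0065]
orientation: [3.141, -0.0, 1.655]
contact_force: [0.5, -0.0, 5.8]
gripper_width: 0.691
t 10.57 p [586.7 309.2   6.5] rpy [ 1.7994e+02 -2.0000e-02  9.4840e+01] F [ 0.5 -0.   5.8] w 0.691
seg [0.7 0.5 0.5] [ 0.06 -0.02 -0.16]
```

```bash
python3 -m inch '[0,0,-2,0,0,0,0.6,0,0,-5,0,0,0,0.6,0,0,-15,0,0,0,0.6,0,0,-35,0,0,0,0.6,0,0,-60,0,0,0,0.6]';python3 -m inch '[0,0,-20,0,0,0,0.6,0,0,-35,0,0,0,0.6,0,0,-35,0,0,0,0.6]';python3 to.py .5230 .0255 .095 90.1 2
```

```text
clock: 10.98
ee_pos: [0.5844, 0.3086, 0.0646]
orientation: [-3.137, 0.001, 1.655]
contact_force: [0.5, -0.5, -2.7]
gripper_width: 0.695
clock: 11.23
ee_pos: [0.588, 0.3098, 0.1054]
orientation: [3.136, -0.001, 1.655]
contact_force: [0.6, 0.9, -2.3]
gripper_width: 0.694
t 11.23 p [588.  309.8 105.4] rpy [ 1.7969e+02 -7.0000e-02  9.4850e+01] F [ 0.6  0.9 -2.3] w 0.694
seg [-138.9  -44.4    4.8] [ 0.15 -0.04  2.37]
seg [-140.6  -38.6    5. ] [ 0.15 -0.04  2.37]
```

```bash
python3 -m inch '[-15,-5,0,0,0,0.4,0.6,-45,-14,0,0,0,0.8,0.6,-78,-25,0,0,0,1.4,0.6,-110,-35,0,0,0,2,0.6,-139,-44,0,0,0,2.4,0.6]';python3 -m inch '[-30,-8,0,0,0,0.4,0.6,-63,-17,2,0,0,0.8,0.6,-95,-26,4,0,0,1.4,0.6,-122,-33,6,0,0,2,0.6,-140,-38,8,0,0,2.4,0.6]';python3 -m inch '[0,0,0,0,0,0,0.6,0,0,0,0,0,0,0.6,0,0,0,0,0,0,0.6]';python3 to.py .5230 .0255 .0605 90.1 1
python3 - <<'E'
from cell import capture
import cv2,numpy as np
s=capture("side")["color"];t=capture("top")["color"]
a=cv2.resize(s[205:305,240:350],(660,600),interpolation=cv2.INTER_CUBIC)
cv2.imwrite("pics/s5.png",a); cv2.imwrite("pics/t5.png",t)
E
```

```text
clock: 11.65
ee_pos: [0.5527, 0.1654, 0.0995]
orientation: [-3.14, 0.0, 1.613]
contact_force: [-0.0, 0.6, -1.9]
gripper_width: 0.695
clock: 12.07
ee_pos: [0.5208, 0.0232, 0.0918]
orientation: [-3.14, 0.0, 1.57]
contact_force: [-0.3, -0.2, -2.8]
gripper_width: 0.692
clock: 12.32
ee_pos: [0.5218, 0.0258, 0.0923]
orientation: [-3.141, -0.001, 1.571]
contact_force: [0.0, 0.5, -3.1]
gripper_width: 0.694
t 12.32 p [521.8  25.8  92.3] rpy [-1.7996e+02 -3.0000e-02  9.0040e+01] F [ 0.   0.5 -3.1] w 0.694
seg [-0.3  1.3 31.8] [-0.04 -0.03 -0.06]
```

View pics/s5.png

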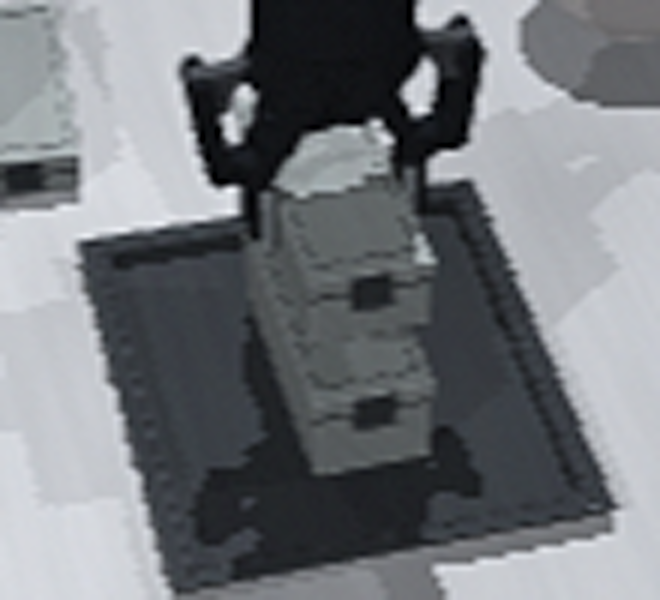

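Run:
```python
from h import *
f=lambda p:(np.array(p)+.5)/6-.5+[240,205]
for n,p,z in [("deep clip",(376,410),.039),("mid clip",(374,291),.111),("deep lid L",(303,389),.054),("deep lid R",(434,377),.054),("mid lid L",(293,270),.1258),("mid lid R",(432,262),.1258),("deep bot L",(315,475),.004),("deep bot R",(432,457),.004)]:
    print(n,ray("side",f(p),z)[0,:2].round(4))
# refine clip blobs
import cv2
s=cv2.imread("pics/s5.png"); g=cv2.cvtColor(s,cv2.COLOR_BGR2GRAY)
for (x,y) in [(374,291),(376,410)]:
    r=g[y-35:y+35,x-35:x+35].astype(float); w=np.clip(r.min()+35-r,0,None); yy,xx=np.mgrid[-35:35,-35:35]
    print("blob",x+(w*xx).sum()/w.sum(),y+(w*yy).sum()/w.sum())
```

```text
deep clip [ 0.5262 -0.0402]
mid clip [ 0.5256 -0.0378]
deep lid L [ 0.4931 -0.0332]
deep lid R [ 0.554  -0.0408]
mid lid L [ 0.4898 -0.0311]
mid lid R [ 0.5516 -0.0416]
deep bot L [ 0.4966 -0.0402]
deep bot R [ 0.5533 -0.0427]
blob 371.75761496377345 291.5029942333284
blob 374.8948960975393 411.4860054287367
```

The mid case hangs square above the deep one. Clips at crop (372,291) and (375,411) show it lies 1–2 mm short in +x and about 1 mm in -y. I'll correct that while lowering.

```bash
python3 -m inch '[-0.8,1.3,5,0,0,0,0.6,-0.8,1.3,12,0,0,0,0.6,-0.8,1.3,20,0,0,0,0.6,-0.8,1.3,25,0,0,0,0.6,-0.8,1.3,25,0,0,0,0.6]';python3 -m inch '[0,0,1,0,0,0,0.6,0,0,2,0,0,0,0.6,0,0,2,0,0,0,0.6]'; python3 -m inch '[0,0,1,0,0,0,0.6,0,0,1,0,0,0,0.6]';python3 -m inch '[0,0,1,0,0,0,0.6,0,0,1,0,0,0,0.6]'
```

```text
clock: 12.83
ee_pos: [0.5222, 0.025, 0.0658]
orientation: [-3.139, -0.001, 1.572]
contact_force: [0.1, 0.6, -3.8]
gripper_width: 0.698
clock: 13.08
ee_pos: [0.5235, 0.0246, 0.0659]
orientation: [3.141, -0.0, 1.572]
contact_force: [-0.3, -1.4, -3.0]
gripper_width: 0.692
clock: 13.25
ee_pos: [0.5235, 0.0245, 0.0649]
orientation: [3.141, 0.0, 1.571]
contact_force: [0.1, -0.0, -2.7]
gripper_width: 0.69
clock: 13.42
ee_pos: [0.5234, 0.0246, 0.0637]
orientation: [3.142, -0.0, 1.571]
contact_force: [-0.2, 0.6, -2.8]
gripper_width: 0.691
```

```bash
python3 -m inch '[0,0,1,0,0,0,0.6,0,0,1,0,0,0,0.6]';python3 -m inch '[0,0,1,0,0,0,0.6,0,0,1,0,0,0,0.6]'; python3 -m inch '[0,0,0.7,0,0,0,0.6,0,0,0.7,0,0,0,0.6]'; python3 -m inch '[0,0,0.5,0,0,0,0.6,0,0,0.5,0,0,0,0.6]'
```

```text
clock: 13.58
ee_pos: [0.5233, 0.0246, 0.0627]
orientation: [-3.142, -0.0, 1.571]
contact_force: [-0.5, -0.1, -2.8]
gripper_width: 0.697
clock: 13.75
ee_pos: [0.5233, 0.0246, 0.0616]
orientation: [-3.141, -0.0, 1.571]
contact_force: [0.1, -0.1, -2.3]
gripper_width: 0.696
clock: 13.92
ee_pos: [0.5233, 0.0246, 0.061]
orientation: [-3.141, -0.0, 1.572]
contact_force: [0.2, 0.1, -2.9]
gripper_width: 0.693
clock: 14.08
ee_pos: [0.5233, 0.0246, 0.0605]
orientation: [-3.142, -0.0, 1.572]
contact_force: [-0.5, 0.6, -3.2]
gripper_width: 0.692
```

```bash
python3 -m inch '[0,0,0.6,0,0,0,0.6,0,0,0.6,0,0,0,0.6]';python3 -m inch '[0,0,0.6,0,0,0,0.6,0,0,0.6,0,0,0,0.6]'
```

```text
clock: 14.25
ee_pos: [0.5234, 0.0246, 0.0604]
orientation: [3.141, 0.0, 1.572]
contact_force: [-2.7, 0.7, 3.2]
gripper_width: 0.692
clock: 14.42
ee_pos: [0.5235, 0.0246, 0.0604]
orientation: [3.141, 0.0, 1.572]
contact_force: [-5.5, 0.0, 8.2]
gripper_width: 0.693
```

```bash
python3 -m inch '[0,0,-0.9,0,0,0,0.6,0,0,-0.9,0,0,0,0.4,0,0,-0.9,0,0,0,0.2,0,0,-0.9,0,0,0,0,0,0,-0.9,0,0,0,0]'; python3 -m inch '[0,0,0,0,0,0,0,0,0,0,0,0,0,0,0,0,-15,0,0,0,0,0,0,-40,0,0,0,0,0,0,-80,0,0,0,0]'
python3 -m inch '[0,0,-30,0,0,0,0,0,0,-50,0,0,0,0,0,0,-50,0,0,0,0]'
python3 to.py .4072 .2717 .15 84.4 2
python3 - <<'E'
from cell import capture
import cv2
s=capture("side")["color"]; cv2.imwrite("pics/s6.png",cv2.resize(s[205:305,240:350],(660,600),interpolation=cv2.INTER_CUBIC))
E
```

```text
clock: 14.83
ee_pos: [0.5236, 0.0246, 0.0604]
orientation: [3.141, -0.0, 1.572]
contact_force: [0.1, -0.2, -0.2]
gripper_width: 1.001
clock: 15.25
ee_pos: [0.521, 0.0251, 0.1378]
orientation: [-3.136, -0.001, 1.571]
contact_force: [0.7, -0.2, -0.5]
gripper_width: 1.003
clock: 15.5
ee_pos: [0.5256, 0.0242, 0.1956]
orientation: [3.134, 0.001, 1.572]
contact_force: [0.2, 0.0, 1.0]
gripper_width: 1.0
t 15.50 p [525.6  24.2 195.6] rpy [1.7959e+02 8.0000e-02 9.0040e+01] F [0.2 0.  1. ] w 1.000
seg [123.8 -59.3  22.2] [0.21 0.03 2.82]
seg [120.8 -65.2  22.5] [0.21 0.03 2.82]
```

View pics/s6.png

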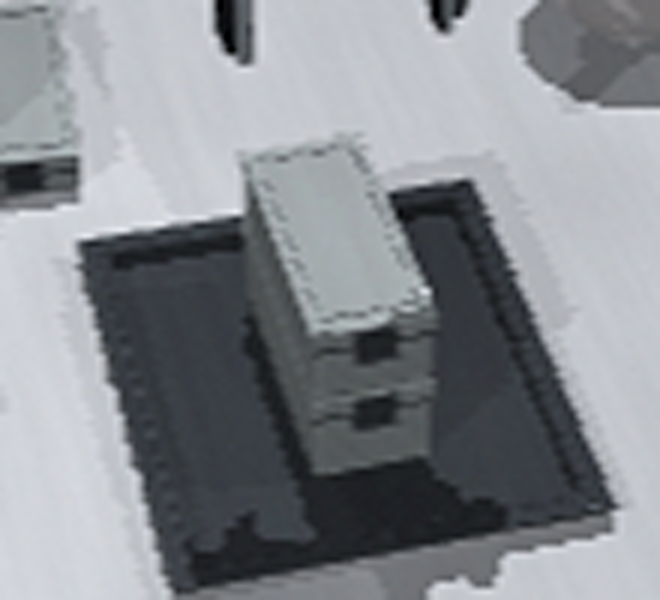

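The mid case sits flat on the deep one with clips aligned at crop (376,344) and (376,410). I'll check the numbers and move on towards the shallow case.

```bash
python3 - <<'E'
from h import *
f=lambda p:(np.array(p)+.5)/6-.5+[240,205]
for n,p,z in [("deep clip",(376,410),.039),("mid clip",(377,344),.079),("mid lid FL",(313,335),.094),("mid lid FR",(436,292),.094),("mid lid BL",(243,153),.094),("mid lid BR",(358,137),.094),("deep bot R",(432,457),.004)]:
    print(n,ray("side",f(p),z)[0,:2].round(4))
E
python3 -m inch '[25,-12,0,0,0,0.5,0,55,-26,0,0,0,1,0,85,-40,5,0,0,1.6,0,110,-52,10,0,0,2.2,0,124,-59,15,0,0,2.8,0]';python3 -m inch '[25,-13,6,0,0,0.5,0,55,-30,12,0,0,1,0,85,-46,18,0,0,1.6,0,110,-59,25,0,0,2.2,0,121,-65,30,0,0,2.8,0]'; python3 -m inch '[0,0,0,0,0,0,0,0,0,0,0,0,0,0,0,0,0,0,0,0,0]'
python3 to.py .4072 .2717 .003 84.4 1
python3 - <<'E'
from cell import capture
import cv2
t=capture("top")["color"]; cv2.imwrite("pics/t7.png",t)
s=capture("side")["color"]; cv2.imwrite("pics/s7.png",s)
E
```

```text
deep clip [ 0.5262 -0.0402]
mid clip [ 0.527  -0.0386]
mid lid FL [ 0.4962 -0.0413]
mid lid FR [ 0.5581 -0.027 ]
mid lid BL [0.4952 0.0953]
mid lid BR [0.5525 0.0934]
deep bot R [ 0.5533 -0.0427]
clock: 15.97
ee_pos: [0.4624, 0.1507, 0.1739]
orientation: [-3.14, -0.0, 1.524]
contact_force: [-0.2, -0.1, -0.3]
gripper_width: 1.0
clock: 16.38
ee_pos: [0.4027, 0.2748, 0.1434]
orientation: [-3.139, 0.0, 1.476]
contact_force: [0.5, -0.2, -0.1]
gripper_width: 1.002
clock: 16.63
ee_pos: [0.4053, 0.272, 0.1449]
orientation: [-3.141, 0.0, 1.474]
contact_force: [0.8, -0.3, -0.4]
gripper_width: 1.008
t 16.63 p [405.3 272.  144.9] rpy [-1.7997e+02  3.0000e-02  8.4440e+01] F [ 0.8 -0.3 -0.4] w 1.008
seg [ -0.    2.  141.9] [-0.03  0.03  0.04]
```

Mid over deep agrees within about 2 mm. The FR corner pick is off, since it lies past the corner along the edge. Descend on the shallow case.

```bash
python3 -m inch '[0,2,30,0,0,0,0,0,2,65,0,0,0,0,0,2,95,0,0,0,0,0,2,115,0,0,0,0,0,2,120,0,0,0,0]';python3 -m inch '[0,0,6,0,0,0,0,0,0,12,0,0,0,0,0,0,16,0,0,0,0,0,0,16,0,0,0,0]';python3 to.py .4072 .2717 .003 84.4 1
python3 - <<'E'
from cell import capture
import cv2,numpy as np
s=capture("side")["color"];t=cv2.imread("pics/t7.png")
a=cv2.resize(s[160:260,200:300],(400,400),interpolation=cv2.INTER_CUBIC);b=cv2.resize(t[225:325,290:390],(400,400),interpolation=cv2.INTER_CUBIC)
cv2.imwrite("pics/c8.png",np.hstack([a,b]))
E
```

```text
clock: 17.15
ee_pos: [0.4053, 0.2707, 0.0217]
orientation: [-3.137, 0.002, 1.472]
contact_force: [-0.2, -0.1, -0.2]
gripper_width: 0.998
clock: 17.48
ee_pos: [0.4077, 0.2724, 0.0097]
orientation: [3.141, -0.0, 1.474]
contact_force: [-0.2, 0.3, -0.2]
gripper_width: 1.002
t 17.48 p [407.7 272.4   9.7] rpy [ 1.7996e+02 -2.0000e-02  8.4430e+01] F [-0.2  0.3 -0.2] w 1.002
seg [-0.7 -0.4  6.7] [ 0.04 -0.02  0.03]
```

View pics/c8.png

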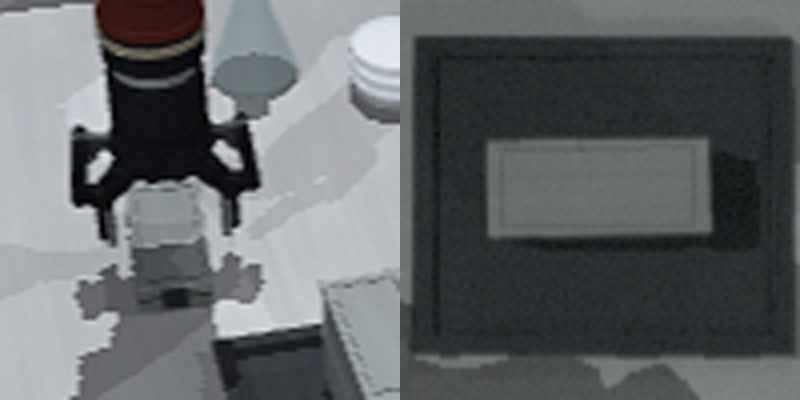

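Left: the fingers straddle the shallow case, their centre at column 172 and the case at about 170. Right: the medium lid is square in the oven tray, corners about (487,139), (711,138), (712,234), (488,238). Lower, close, and compute the lid centre.

```bash
python3 - <<'E'
from h import *
p=(np.array([(87,139),(311,138),(312,234),(88,238)])+.5)/4-.5+[290,225]
P=ray("top",p,.094)[:,:2]; print(P.round(4).tolist(),P.mean(0).round(4))
E
python3 -m inch '[-0.5,-0.5,3,0,0,0,0,-0.5,-0.5,5,0,0,0,0,-0.5,-0.5,5,0,0,0,0.1,-0.5,-0.5,5,0,0,0,0.2,-0.5,-0.5,5,0,0,0,0.3]' 30; python3 -m inch '[0,0,0,0,0,0,0.35,0,0,0,0,0,0,0.5,0,0,0,0,0,0,0.6,0,0,0,0,0,0,0.6]' ; python3 -m inch '[0,0,0,0,0,0,0.6,0,0,0,0,0,0,0.6,0,0,0,0,0,0,0.6]' 50;python3 to.py .4072 .2717 .006 84.4 1
```

```text
[[0.5533, 0.0961], [0.5532, -0.0439], [0.4934, -0.0438], [0.4916, 0.0957]] [0.5229 0.026 ]
clock: 17.95
ee_pos: [0.4067, 0.272, 0.0045]
orientation: [3.141, -0.0, 1.474]
contact_force: [-0.0, -0.5, 0.4]
gripper_width: 0.704
clock: 18.28
ee_pos: [0.4068, 0.272, 0.0047]
orientation: [3.141, -0.0, 1.474]
contact_force: [-2.3, -0.6, 5.2]
gripper_width: 0.693
clock: 18.53
ee_pos: [0.4068, 0.272, 0.0048]
orientation: [3.141, -0.0, 1.474]
contact_force: [-3.3, 0.1, 6.6]
gripper_width: 0.687
t 18.53 p [406.8 272.    4.8] rpy [ 1.7997e+02 -2.0000e-02  8.4450e+01] F [-3.3  0.1  6.6] w 0.687
seg [-0.3  0.4 -1.2] [ 0.03 -0.02  0.05]
```

```bash
python3 -m inch '[0,0,-2,0,0,0,0.6,0,0,-5,0,0,0,0.6,0,0,-15,0,0,0,0.6,0,0,-35,0,0,0,0.6,0,0,-65,0,0,0,0.6]';python3 -m inch '[0,0,-30,0,0,0,0.6,0,0,-60,0,0,0,0.6,0,0,-70,0,0,0,0.6,0,0,-70,0,0,0,0.6]';python3 to.py .5234 .0262 .135 90 2
```

```text
clock: 18.95
ee_pos: [0.4047, 0.2712, 0.0682]
orientation: [-3.138, 0.002, 1.474]
contact_force: [1.1, 0.4, -1.7]
gripper_width: 0.686
clock: 19.28
ee_pos: [0.4084, 0.2725, 0.1427]
orientation: [3.137, -0.002, 1.474]
contact_force: [1.1, 0.2, -2.1]
gripper_width: 0.689
t 19.28 p [408.4 272.5 142.7] rpy [ 1.7972e+02 -1.3000e-01  8.4440e+01] F [ 1.1  0.2 -2.1] w 0.689
seg [-117.    69.1    3.9] [ 0.14 -0.06 -2.78]
seg [-120.2   63.4    3.9] [ 0.14 -0.06 -2.78]
```

```bash
python3 -m inch '[-15,9,0,0,0,-0.4,0.6,-40,24,0,0,0,-0.8,0.6,-68,40,0,0,0,-1.4,0.6,-95,56,0,0,0,-2,0.6,-117,69,0,0,0,-2.8,0.6]';python3 -m inch '[-27,14,0,0,0,-0.4,0.6,-55,29,2,0,0,-0.8,0.6,-85,45,4,0,0,-1.4,0.6,-108,57,6,0,0,-2,0.6,-120,63,8,0,0,-2.8,0.6]';python3 -m inch '[0,0,0,0,0,0,0.6,0,0,0,0,0,0,0.6,0,0,0,0,0,0,0.6]';python3 to.py .5234 .0262 .0988 90 1
python3 - <<'E'
from cell import capture
import cv2
s=capture("side")["color"]
cv2.imwrite("pics/s9.png",cv2.resize(s[195:295,240:350],(660,600),interpolation=cv2.INTER_CUBIC))
E
```

```text
clock: 19.7
ee_pos: [0.4636, 0.1469, 0.1372]
orientation: [-3.139, 0.0, 1.523]
contact_force: [-0.5, -0.1, -1.3]
gripper_width: 0.688
clock: 20.12
ee_pos: [0.5212, 0.0232, 0.129]
orientation: [-3.139, 0.0, 1.57]
contact_force: [0.4, 0.8, -2.4]
gripper_width: 0.687
clock: 20.37
ee_pos: [0.5202, 0.0266, 0.1301]
orientation: [-3.14, -0.001, 1.571]
contact_force: [-0.1, -0.6, -0.8]
gripper_width: 0.686
t 20.37 p [520.2  26.6 130.1] rpy [-1.7989e+02 -4.0000e-02  9.0040e+01] F [-0.1 -0.6 -0.8] w 0.686
seg [-0.4  3.3 31.3] [-0.11 -0.04  0.04]
```

View pics/s9.png

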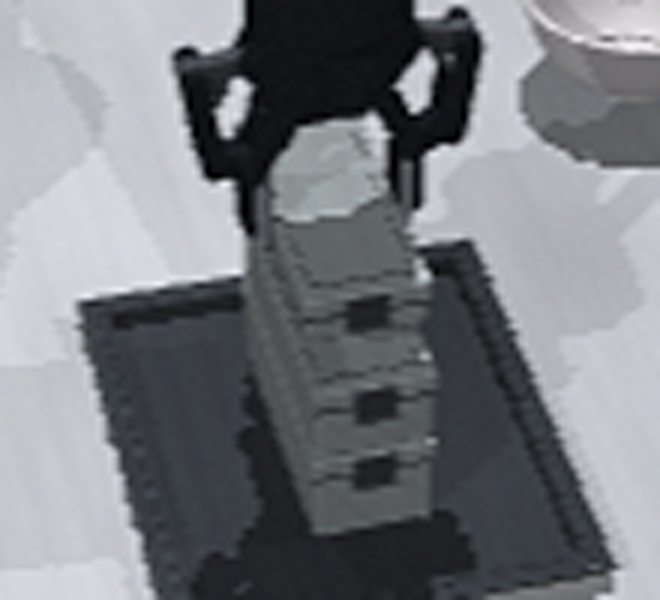

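```bash
python3 - <<'E'
from h import *
f=lambda p:(np.array(p)+.5)/6-.5+[240,195]
for n,p,z in [("mid clip",(376,404),.079),("sh clip",(368,314),.135)]: print(n,ray("side",f(p),z)[0,:2].round(4))
E
python3 -m inch '[0,0,0,0,0,0,0.6,0,0,0,0,0,0,0.6]'; python3 to.py .5234 .0262 .0988 90 1
```

```text
mid clip [ 0.5265 -0.0385]
sh clip [ 0.5223 -0.0393]
clock: 20.58
ee_pos: [0.5209, 0.0267, 0.1313]
orientation: [3.141, -0.0, 1.573]
contact_force: [0.1, 0.5, -2.6]
gripper_width: 0.69
t 20.58 p [520.9  26.7 131.3] rpy [ 1.7999e+02 -1.0000e-02  9.0110e+01] F [ 0.1  0.5 -2.6] w 0.690
seg [-0.5  2.5 32.5] [ 0.01 -0.01  0.11]
```

The shallow clip at (368,314) sits about 3–4 mm in -x of the mid clip at (376,404), which agrees with the TCP reading. Correct by 2.8 mm in x and lower.

```bash
python3 -m inch '[0,2.8,5,0,0,0,0.6,0,2.8,12,0,0,0,0.6,0,2.8,20,0,0,0,0.6,0,2.8,26,0,0,0,0.6,0,2.8,26,0,0,0,0.6]';python3 -m inch '[0,0,1,0,0,0,0.6,0,0,2,0,0,0,0.6,0,0,2,0,0,0,0.6]'; python3 -m inch '[0,0,1,0,0,0,0.6,0,0,1,0,0,0,0.6]';python3 -m inch '[0,0,1,0,0,0,0.6,0,0,1,0,0,0,0.6]'
```

```text
clock: 21.0
ee_pos: [0.5228, 0.0261, 0.1031]
orientation: [-3.139, -0.001, 1.572]
contact_force: [0.4, -0.2, -1.6]
gripper_width: 0.687
clock: 21.25
ee_pos: [0.524, 0.0258, 0.1034]
orientation: [3.141, -0.0, 1.571]
contact_force: [-0.3, 0.9, -2.0]
gripper_width: 0.688
clock: 21.42
ee_pos: [0.524, 0.0258, 0.1024]
orientation: [3.141, -0.0, 1.571]
contact_force: [-0.5, 0.4, -1.1]
gripper_width: 0.687
clock: 21.58
ee_pos: [0.5239, 0.0259, 0.1013]
orientation: [3.141, -0.0, 1.572]
contact_force: [0.2, 0.3, -3.4]
gripper_width: 0.686
```

```bash
python3 -m inch '[0,0,1,0,0,0,0.6,0,0,1,0,0,0,0.6]';python3 -m inch '[0,0,0.8,0,0,0,0.6,0,0,0.8,0,0,0,0.6]'; python3 -m inch '[0,0,0.6,0,0,0,0.6,0,0,0.6,0,0,0,0.6]'
```

```text
clock: 21.75
ee_pos: [0.5239, 0.0259, 0.1002]
orientation: [-3.142, -0.0, 1.572]
contact_force: [0.3, 0.1, -1.4]
gripper_width: 0.689
clock: 21.92
ee_pos: [0.5239, 0.0259, 0.0994]
orientation: [-3.142, -0.0, 1.572]
contact_force: [0.1, -0.6, -0.8]
gripper_width: 0.687
clock: 22.08
ee_pos: [0.5239, 0.0259, 0.0989]
orientation: [3.141, -0.0, 1.572]
contact_force: [-0.5, 0.2, -2.1]
gripper_width: 0.69
```

```bash
python3 -m inch '[0,0,0.6,0,0,0,0.6,0,0,0.6,0,0,0,0.6]';python3 -m inch '[0,0,0.4,0,0,0,0.6,0,0,0.4,0,0,0,0.6]'
```

```text
clock: 22.25
ee_pos: [0.524, 0.0259, 0.0989]
orientation: [3.141, 0.0, 1.572]
contact_force: [-2.9, -0.8, 4.7]
gripper_width: 0.689
clock: 22.42
ee_pos: [0.524, 0.0259, 0.0988]
orientation: [3.141, 0.0, 1.572]
contact_force: [-4.0, 0.0, 8.4]
gripper_width: 0.686
```

Contact at the expected height. Release, rise, and back the arm off to one side so both cameras see the column.

```bash
python3 -m inch '[0,0,-0.8,0,0,0,0.6,0,0,-0.8,0,0,0,0.4,0,0,-0.8,0,0,0,0.2,0,0,-0.8,0,0,0,0,0,0,-0.8,0,0,0,0]'; python3 -m inch '[0,0,0,0,0,0,0,0,0,0,0,0,0,0,0,0,-15,0,0,0,0,0,0,-40,0,0,0,0,0,0,-75,0,0,0,0]'
python3 -m inch '[0,0,-30,0,0,0,0,0,0,-55,0,0,0,0,30,-15,-60,0,0,0,0,65,-30,-60,0,0,0,0,100,-50,-60,0,0,0,0]'
python3 -m inch '[35,-15,0,0,0,0,0,75,-30,0,0,0,0,0,110,-45,0,0,0,0,0,130,-50,0,0,0,0,0,130,-50,0,0,0,0,0]'
python3 -m inch '[0,0,0,0,0,0,0,0,0,0,0,0,0,0,0,0,0,0,0,0,0]'
python3 - <<'E'
from cell import capture
import cv2,numpy as np
s=capture("side")["color"];t=capture("top")["color"]
cv2.imwrite("pics/s10.png",s);cv2.imwrite("pics/t10.png",t)
a=cv2.resize(s[195:435,240:380],(350,600),interpolation=cv2.INTER_CUBIC);b=cv2.resize(t[230:330,290:390],(450,450),interpolation=cv2.INTER_CUBIC)
c=np.zeros((600,800,3),np.uint8);c[:,:350]=a;c[:450,350:]=b
cv2.imwrite("pics/c10.png",c)
E
```

```text
clock: 22.83
ee_pos: [0.524, 0.0259, 0.0986]
orientation: [3.141, -0.0, 1.572]
contact_force: [-0.8, 0.8, 0.2]
gripper_width: 1.002
clock: 23.25
ee_pos: [0.5223, 0.0262, 0.172]
orientation: [-3.137, -0.001, 1.571]
contact_force: [0.8, 0.2, -0.0]
gripper_width: 0.998
clock: 23.67
ee_pos: [0.4741, 0.1264, 0.2344]
orientation: [3.14, -0.0, 1.569]
contact_force: [0.8, 0.8, -0.2]
gripper_width: 1.0
clock: 24.08
ee_pos: [0.4221, 0.2592, 0.2339]
orientation: [3.141, -0.001, 1.576]
contact_force: [1.0, -0.4, -0.1]
gripper_width: 1.0
clock: 24.33
ee_pos: [0.4242, 0.255, 0.2337]
orientation: [3.142, 0.0, 1.57]
contact_force: [-0.7, -0.7, -0.1]
gripper_width: 1.0
```

The picture limit is reached, so I'll make the last check by numbers: the lid contour against the dark tray from above, the clip blobs from the side, and bystanders by image difference.

Run:
```python
from h import *
def lid(fn,z):
    g=cv2.cvtColor(cv2.imread(fn),cv2.COLOR_BGR2GRAY)[240:308,298:386]
    th,m=cv2.threshold(g,0,255,cv2.THRESH_OTSU); c=max(cv2.findContours(m,0,2)[0],key=cv2.contourArea)
    b=cv2.boxPoints(cv2.minAreaRect(c))+[298,240]; P=ray("top",b,z)[:,:2]
    e=np.linalg.norm(np.roll(P,-1,0)-P,axis=1); k=e.argmax(); d=np.roll(P,-1,0)[k]-P[k]
    print(fn,P.mean(0).round(4),"edges",e.round(3),"deg",np.degrees(np.arctan2(d[1],d[0]))%180)
lid("pics/top0.png",.054);lid("pics/t7.png",.094);lid("pics/t10.png",.119)
s=cv2.imread("pics/s10.png"); g=cv2.cvtColor(s,cv2.COLOR_BGR2GRAY)
T=[((.5262,-.0385,z)) for z in (.039,.079,.104)]
for q,z in zip(proj("side",T),(.039,.079,.104)):
    x,y=q.round().astype(int); r=cv2.resize(g[y-7:y+8,x-7:x+8],None,fx=6,fy=6,interpolation=cv2.INTER_CUBIC).astype(float)
    w=np.clip(r.min()+30-r,0,None); yy,xx=np.mgrid[:90,:90]; c=np.array([(w*xx).sum(),(w*yy).sum()])/w.sum()
    c=(c+.5)/6-.5+[x-7,y-7]; print("clip",z,c.round(2),ray("side",c,z)[0,:2].round(4))
h=cv2.cvtColor(s,cv2.COLOR_BGR2HSV); m=cv2.inRange(h,(5,150,60),(18,255,255)); m[:310]=0; m[:,400:]=0
n,_,st,ce=cv2.connectedComponentsWithStats(m); print([(st[i].tolist(),ray("side",ce[i],.035)[0,:2].round(3)) for i in range(1,n) if st[i,4]>20])
d=cv2.absdiff(cv2.imread("pics/side0.png"),s).max(2); m=cv2.morphologyEx((d>60).astype(np.uint8),cv2.MORPH_OPEN,np.ones((3,3)))
n,_,st,ce=cv2.connectedComponentsWithStats(m); print("diff",[st[i].tolist() for i in range(1,n) if st[i,4]>30])
```

```text
pics/top0.png [0.5214 0.0257] edges [0.138 0.059 0.138 0.059] deg 89.72482261187595
pics/t7.png [0.5227 0.0263] edges [0.138 0.06  0.138 0.06 ] deg 90.80671254135922
pics/t10.png [0.5219 0.0258] edges [0.138 0.061 0.137 0.061] deg 89.72535018813117
clip 0.039 [302.03 273.18] [ 0.5254 -0.0411]
clip 0.079 [302.17 259.53] [ 0.5288 -0.0289]
clip 0.104 [302.41 257.4 ] [ 0.5244 -0.0476]
[([301, 347, 17, 11, 97], array([ 0.472, -0.309])), ([331, 380, 18, 13, 106], array([ 0.512, -0.419])), ([297, 391, 18, 12, 108], array([ 0.431, -0.424]))]
diff [[184, 0, 76, 56, 3402], [0, 7, 33, 18, 344], [125, 17, 20, 41, 482], [7, 37, 19, 7, 85], [173, 44, 10, 23, 184], [171, 68, 13, 8, 69], [48, 74, 5, 9, 36], [162, 76, 27, 42, 591], [6, 94, 84, 87, 4176], [216, 110, 52, 43, 1168], [0, 170, 5, 13, 45], [0, 176, 48, 66, 1826], [133, 196, 66, 90, 2526], [280, 196, 29, 28, 329], [107, 199, 30, 54, 903], [234, 231, 19, 10, 158], [281, 231, 5, 9, 36], [288, 232, 25, 20, 350], [137, 252, 129, 106, 5310], [290, 254, 18, 15, 125], [90, 263, 10, 6, 41], [70, 267, 17, 4, 63], [31, 271, 32, 36, 599], [0, 291, 26, 30, 348], [301, 338, 18, 20, 292], [301, 360, 17, 12, 140], [74, 383, 36, 16, 360], [1, 389, 38, 29, 634], [45, 398, 14, 10, 60]]
```

Top-view lid centres of all three layers agree within 1.5 mm and about 1°, and the clip columns match at 302.0, 302.2 and 302.4 px. The jar hasn't moved since I released it. Hand in.

```bash
python3 -c "
from cell import sign_off; print(sign_off())"
```

```text
the job is handed in; nothing more can be done
None
```

The jar now stands in the empty half of the divided tray. The medium case is on the deepest one and the shallow case is on top. I set each down by feeling for contact, released it and handed in after about 24.5 s of the 72 s allowed; no verdict is reported.

**Last checks**
- **Column:** in the top view the three lid centres were (521.4, 25.7), (522.7, 26.3) and (521.9, 25.8) mm, each measured when that lid was uppermost. That puts each case within about 1.5 mm and 1° of the one below. The side-view columns of the three end clips also matched, to about 0.4 px.
- **Heights:** the shallow and medium cases made contact at the heights expected for a flat stack.
- **Jar:** the side view showed it in the same place after release and at the end, close to the middle of its half.
- **Arm:** it was clear of everything at 0.23 m.

**Checks that failed or fell short**
- **Clip depth:** the clips' in-depth (y) positions were unusable because the measuring windows overlapped neighbouring clips. I relied on the top-view contours and the heights instead.
- **Last picture:** I could not view the final image because the 12-picture limit was reached, so the final check was numerical only.
- **Deepest case:** with the other cases on it, I could not see it directly from above. There was no sign that it moved.
- **Bystanders:** a before-and-after comparison of the side view was mixed up with the arm and its shadow. Of the bystanders, only the two other jars were re-measured, and they had not moved between the jar's release and the end; the arm felt no unexpected contact.

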